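Hold the drying-bay gate open and push the sleeve rack in

TASK

With one fingertip swing the self-closing gate open and keep holding it back while another finger pushes the little rack of bamboo sleeves along the chute, past the gate and fully home against the slatted stop of the drying bay; then let the gate shut behind it. Only touch and push, gently; squeeze or lift nothing: the gate must not knock or drag on the rack, the four sleeves stay on their dowels, and everything else on the bench is left alone.

Things in the scene. Friction and masses are not known exactly. Their poses are not given: they have to be found in the camera images.
- chute: Fixed plywood chute into an open-topped drying bay. Origin at table level on its centre line, in the plane of the shut gate; +x the way the rack travels, +y the gate hinge's side. Below, [x, y] are mm in this frame, heights mm above the table. Base board x -260 to +200, y -50 to +50, its top (chute floor) at height 8. Lane 57 wide between rails 6 thick, x -250 to +7, tops at height 18.
- bay_stop (a point): Centre of the slatted end stop's face at floor level, [86, 0], height 8. The bay walls run from x +8 to +96 at y 28.5 to 34.5 on either side, tops at height 52. Behind the stop stands the grey fan housing, x +97 to +175, y -49 to +49, top at height 120.
- gate (a joint): Gate angle, rad: 0 = shut across the lane, 1.57 = swung back beside the chute, 1.8 = end of travel. It opens only against the travel, towards the incoming rack, so the rack cannot push it open. A spring shuts it from any angle (0.02 N m shut, 0.065 at 1.57), damped: about 2 s to fall shut. Below about 1.05 rad the leaf reaches into the rack's path.
- gate_hinge (a point): Fixed point on the gate's upright hinge axis, [35, 42.5], height 55; seen from above the gate opens clockwise about it. Two steel straps join the gate to the hinge: shut, they lie at y 37 to 48; at 1.57 rad they lie at x +27 to +43, closing off that end of the corridor between bay wall and gate.
- gate_handle (a point): Middle of the gate's handle batten, 15 mm from its free end, height 55; moves with it. Straight bar 12 thick, heights 48 to 62. Shut: x -6 to +6, y +48.5 to -187.5, sticking out past the rail opposite the hinge. At 1.57 rad: beside the chute at y +71.5 to +83.5, x +41 to -195, leaving a corridor 37 mm wide to the bay wall. It passes above rack and sleeves.
- gate_leaf (a point): Middle of the plywood leaf that hangs under the batten, flush with it; moves with the gate. 12 thick, heights 22 to 49. Shut: x -6 to +6, y +37 to -36, so it bars the lane. At 1.57 rad: y +71.5 to +83.5, x +30 to -44. While swinging it sweeps the lane back to x -56.
- rack: Loose wooden rack, 70 mm long (x, into the bay), 54 wide, 0.2 to 0.3 kg. Origin at the centre of its underside. Base 8 thick; at each end an upright board 7 thick, 32 high, full width. In the chute the boards' tops are at height 40, the sleeves' at 36. Starts with its front 67 to 87 mm before the shut gate's plane; home against the stop its origin is at [51, 0]. Slides with 1 to 3 N.
- rack_back (a point): Centre of the outer face of the rack's rear end board (35 mm behind the rack's origin, 24 mm above its underside): the place to push.
- sleeve0: Loose bamboo sleeve, 20 mm outside, 14 mm bore, 20 mm tall, standing upright over an 8 mm dowel (14 mm tall) of the rack, its underside 8 mm above the rack's underside. Origin at the centre of its underside; in the rack at x = -13, y = -13.5 mm.
- sleeve1: Loose bamboo sleeve, 20 mm outside, 14 mm bore, 20 mm tall, standing upright over an 8 mm dowel (14 mm tall) of the rack, its underside 8 mm above the rack's underside. Origin at the centre of its underside; in the rack at x = -13, y = +13.5 mm.
- sleeve2: Loose bamboo sleeve, 20 mm outside, 14 mm bore, 20 mm tall, standing upright over an 8 mm dowel (14 mm tall) of the rack, its underside 8 mm above the rack's underside. Origin at the centre of its underside; in the rack at x = +13, y = -13.5 mm.
- sleeve3: Loose bamboo sleeve, 20 mm outside, 14 mm bore, 20 mm tall, standing upright over an 8 mm dowel (14 mm tall) of the rack, its underside 8 mm above the rack's underside. Origin at the centre of its underside; in the rack at x = +13, y = +13.5 mm.
- spool: Bystander: thread spool, 38 mm across, 40 mm tall, standing. Origin at the centre of its underside.
- joint: Bystander: bamboo joint tube, 26 mm across, 50 mm tall, standing. Origin at the centre of its underside.
- jar: Bystander: amber glass jar with a black lid, 46 mm across, 55 mm tall. Origin at the centre of its underside.
- knife: Bystander: red-handled craft knife lying flat, 142 mm long (x), 18 mm wide, up to 17 mm high, on the table under the batten's swing. Origin under the middle of its handle.
- sander: Bystander: cork sanding block, 75 x 40 x 22 mm, lying flat. Origin at the centre of its underside.
- tub: Bystander: clear plastic tub, 110 x 85 x 65 mm, open on top. Origin at the centre of its underside.
- bamboo: Bystander: bamboo blank 170 mm long (x), 22 mm thick, on two small wooden rests, 24 mm high. Origin under its middle at table level.
Mind the look-alikes: they are no part of the job. What is shaped like the rack but blue or purple is not meant.

How it is judged:
By the outcome, as a careful person would: the job done as asked, in the order asked, and still so for the second after the job is handed in, with the robot touching nothing.
It also fails if it takes over 53 s, if anything falls off the work surface, if the arm or the gripper's body presses on something with over 40 N, if the wrist force passes 120 N, or if a joint passes its speed limit or range.

ROBOT

A 6-joint arm with a two-finger parallel gripper is mounted at the origin on the work surface. World frame = base frame: x ahead of the robot, y to its left, z up, the work surface at z = 0. Lengths are in m, angles in rad, forces in N, time in s.
With the tool pointing down it reaches from about 0.3 to 0.775 m from the base axis. Payload 14.6 kg.
Tool frame: the origin (TCP) lies at the very end of the fingers, on their centre line; the grasp point (between the pads) lies 19 mm behind it; z points along the fingers, y is the line along which they close (so a half turn about z gives the same grasp; the last joint's range is limited). The gripper opens to 85 mm and grips with 20 to 120 N. Pads are 22 mm wide; open, the fingers measure 114 mm over their backs; the gripper's body (76 mm by 85 mm) begins 54 mm behind the grasp point. The pads swing forward as they close: fully open they stand 13 mm farther back than shut.
Start: joints at [-1.414, 0.3, 1.521, -0, 1.321, -0.067], TCP at [0.122, -0.536, 0.231] pointing down, gripper open.
Joint ranges: [-3.03, 3.03], [-0.79, 2.21], [0.23, 2.52], [-1.04, 4.18], [0, 3.07], [-2.55, 2.55]. Speed limits (rad/s): [2.22, 2.22, 2.57, 3.14, 3.14, 3.14].

INTERFACE

Orientations are given as a unit quaternion [w, x, y, z].
In Python, from workcell import manip gives the robot as it stands. The module is installed in compiled form; this text tells all that it offers.
- The arm moves only by the tool carry_out, never from a script. Its arguments are lists of equal length, an entry for each row: "slide": the shift along the tool's x, y, z in mm, a list of three; "yaw": the turn about the tool's z in rad; "claw": the closure in counts, from 0 (fully open) to 255 (shut). A call has 1 to 12 rows; each row shifts and turns the commanded pose from where the row before left it, along the tool's axes as they then stand; what a row does not reach is not made up. A row lasts 1/10 s, in which the tool goes at most 50 mm and 8.59 degrees, less where a joint would pass 70% of its speed; a pose out of reach is approached as far as the arm can. A call with a gripper value outside its range is refused whole. The fingers move at their own pace and stop on an object; "grip_force" is the grip in N (left out, the last holds). Time passes only in rows, so rows that do not move let the fingers close. It gives the time, the measured TCP pose, the force, the opening and the grip force at its end, in the units of the state.
- manip.state(): the state, without advancing time (a new reading comes with each control period).
- manip.read_camera(name): name is "side" or "top"; returns the picture (480x640x3 uint8, red, green, blue); there is no depth.
- manip.get_calibration(name): a dict with "K" (3x3 intrinsics, pixels), "dist_coeffs" ([k1, k2, p1, p2, k3] as OpenCV has them; the pictures are not rectified), "R" (3x3) and "t" (3): a world point X has camera coordinates R X + t. Camera axes: x right, y down, z forward; pixel columns grow to the right and rows downward; lengths in m; the calibration is good to about 2 mm. A picture is of the moment at which its call begins. get_calibration takes no time and is no camera call.
- manip.sign_off(): hands the job in; it is judged then, once.
The state is a dict: "clock": time; "joints": joint angles; "dq": joint speeds; "effort": joint torques, N m; "position": TCP position; "tool_rot": TCP orientation; "force": force on the tool from outside, world axes, zero at the start; "wrist_torque": the same for the moment, N m; "width": finger opening in m; "grasp_force": force on a finger pad.
Only numpy, scipy, OpenCV 4.12 (cv2) and the standard library are available. Lean on these libraries where they do the work, as an engineer would, in place of code of your own. Each camera call takes 0.05 s, during which the arm holds its last target. There are 200 camera calls.

## Working session

There is one attempt and no reset: what is moved stays moved. The work goes in short steps, Python scripts to look and compute and a tool call to move; the robot and the scene stay as the last step left them, time stands still between calls to the robot, and variables do not carry over. Pictures are saved under pics/ and viewed, at most 10 in all, crops included, and the job is handed in when it is done.

Besides the shell and the picture viewer there is one more tool, called after "Emit:" as name(argument=value, ...), one argument or row to a line, values as JSON. carry_out: Moves the arm, as the interface text tells. Its arguments: {"type":"object","properties":{"slide":{"type":"array","items":{"type":"array","items":{"type":"number"}}},"yaw":{"type":"array","items":{"type":"number"}},"claw":{"type":"array","items":{"type":"number"}},"grip_force":{"type":"number"}},"required":["slide","yaw","claw"]}

```bash
mkdir -p pics; python3 - <<'E'
from workcell import manip
import cv2
for n in("top","side"):
    cv2.imwrite(f"pics/{n}0.png",manip.read_camera(n)[:,:,::-1])
    c=manip.get_calibration(n);print(n,c)
print(manip.state())
E
```

```text
top {'K': array([[600.25849234,   0.        , 316.77963547],
       [  0.        , 600.25849234, 251.66399703],
       [  0.        ,   0.        ,   1.        ]]), 'dist_coeffs': array([0.0683732, 0.       , 0.       , 0.       , 0.       ]), 'R': array([[ 0.01164974, -0.99991942, -0.00504322],
       [-0.9876715 , -0.01071937, -0.15617334],
       [ 0.15610669,  0.00680042, -0.98771679]]), 't': array([0.01708027, 0.53896095, 1.32312338])}
side {'K': array([[584.04844405,   0.        , 311.77021417],
       [  0.        , 584.04844405, 245.33950045],
       [  0.        ,   0.        ,   1.        ]]), 'dist_coeffs': array([-0.09988426,  0.        ,  0.        ,  0.        ,  0.        ]), 'R': array([[-0.78183568, -0.62345274, -0.00629728],
       [-0.44370831,  0.56346752, -0.69686964],
       [ 0.4380136 , -0.54204339, -0.71717017]]), 't': array([0.44151494, 0.29103866, 1.30076013])}
{'clock': 0.1, 'joints': array([-1.41355975e+00,  3.00448653e-01,  1.52150995e+00, -7.14950417e-06,
        1.32070913e+00, -6.66118258e-02]), 'dq': array([-0.0007368 , -0.00112134, -0.0022313 , -0.00035915,  0.0005774 ,
        0.00031093]), 'effort': array([ 1.47854338e-03, -5.44379747e+01, -3.62368190e+01, -1.02058450e-04,
        3.04253939e-03,  4.26741096e-06]), 'position': array([ 0.12204754, -0.53607454,  0.23076372]), 'tool_rot': array([-5.36829576e-04,  9.93742780e-01,  1.11691533e-01, -2.78083120e-05]), 'force': array([ 0.14849694,  0.1425243 , -0.22988418]), 'wrist_torque': array([ 0.00118902, -0.03052064, -0.02736038]), 'grasp_force': 0.0, 'width': 0.08542042478714386}
```

View pics/top0.png

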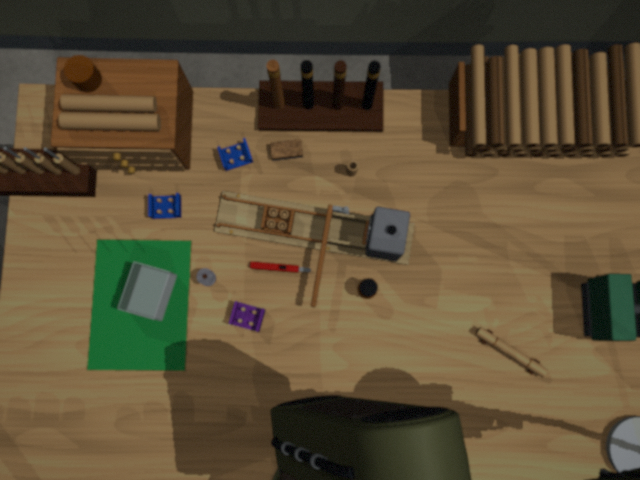

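View pics/side0.png

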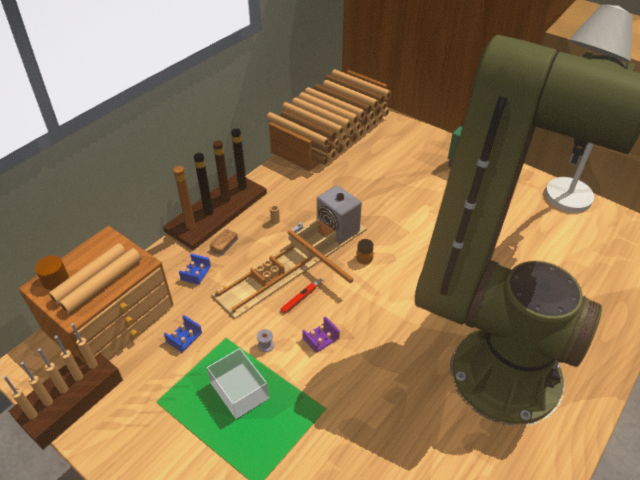

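Top view: the wooden rack is at (277,219) in the chute, the gate batten runs (330,207)-(317,305), and the fan is at (388,233). Look-alikes are blue at (235,155), blue at (164,206) and purple at (247,316). I choose the brown rack with sleeves in the chute and check it in a close crop.

```bash
python3 - <<'E'
import cv2
a=cv2.imread("pics/top0.png")[180:315,205:420]
b=cv2.imread("pics/side0.png")[175:320,205:385]
a=cv2.resize(a,None,fx=3.7,fy=3.7,interpolation=cv2.INTER_CUBIC)
b=cv2.resize(b,None,fx=4,fy=4,interpolation=cv2.INTER_CUBIC)
cv2.imwrite("pics/topc.png",cv2.convertScaleAbs(a,alpha=1.7));cv2.imwrite("pics/sidec.png",b)
E
```

```text
(no output)
```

View pics/topc.png

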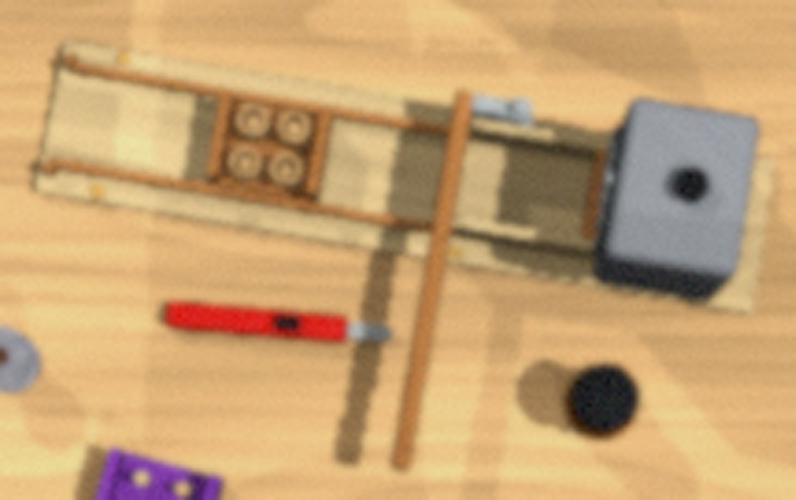

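View pics/sidec.png

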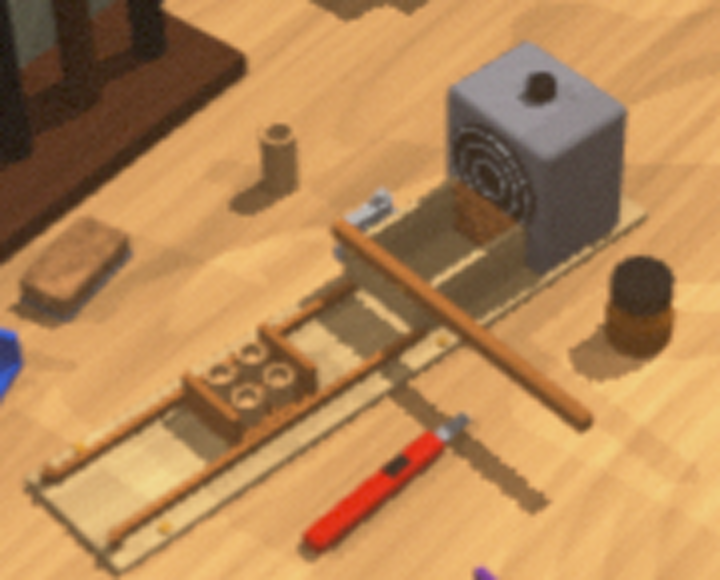

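The crops confirm it: the brown rack carries four sleeves, with its rear board at topc (216,140). The knife lies under the batten's swing. Now I fit the chute pose from the known points.

```bash
cat > h.py <<'E'
import numpy as np,cv2
from scipy.optimize import least_squares
from workcell import manip
C={n:manip.get_calibration(n) for n in("top","side")}
def proj(n,P):
    c=C[n];return cv2.projectPoints(np.atleast_2d(P).astype(float),cv2.Rodrigues(c["R"])[0],c["t"],c["K"],c["dist_coeffs"])[0][:,0]
def full(n,p):
    p=np.array(p,float);return (p+.5)/(3.7 if n=="top" else 4)-.5+np.array([205,180 if n=="top" else 175])
def world(q,P):  # chute mm -> world m
    P=np.atleast_2d(P)/1000.;c,s=np.cos(q[2]),np.sin(q[2])
    return np.c_[q[0]+c*P[:,0]-s*P[:,1],q[1]+s*P[:,0]+c*P[:,1],P[:,2]]
def local(q,W):
    d=np.array(W[:2])-q[:2];c,s=np.cos(q[2]),np.sin(q[2]);return 1000*np.array([c*d[0]+s*d[1],-s*d[0]+c*d[1],W[2]])
E
python3 - <<'E'
from h import *
M={"top":[((0,48.5,62),(463,93)),((0,-187.5,62),(402,466)),((-260,50,8),(62,43)),((-260,-50,8),(36,190)),((200,-50,8),(750,308)),((97,49,120),(632,100)),((175,49,120),(760,118)),((175,-49,120),(727,270)),((97,-49,120),(603,255))],
"side":[((0,48.5,62),(340,225)),((0,-187.5,62),(588,413)),((-260,50,8),(30,487)),((-260,-50,8),(118,572)),((200,-50,8),(645,213)),((97,49,120),(450,92)),((97,-49,120),(543,160)),((175,-49,120),(625,108)),((175,49,120),(527,42))]}
def res(q):
    return np.concatenate([(proj(n,world(q,[m[0] for m in M[n]]))-full(n,[m[1] for m in M[n]])).ravel() for n in M])
f=least_squares(res,[.5,0,-1.6],loss="soft_l1",x_scale=[.01,.01,.01])
q=f.x;print(q);print(res(q).reshape(-1,2).round(1).tolist())
np.save("q.npy",q)
R={"top":[((-35,27,40),(222,95)),((-35,-27,40),(210,180)),((35,27,40),(330,108)),((35,-27,40),(318,200))],"side":[((-35,27,40),(185,378)),((35,27,40),(265,328)),((35,-27,40),(312,362))]}
for n in R:
    for w in (0,):
        g=least_squares(lambda x:np.concatenate([(proj(k,world(q,np.array([m[0] for m in R[k]])+[x[0],x[1],0]))-full(k,[m[1] for m in R[k]])).ravel() for k in ([n])]),[-110,0]);print("rack",n,g.x,g.fun.round(1))
# scene in chute frame: knife, jar, spool
def back(n,p,z):
    c=C[n];u=cv2.undistortPoints(np.array([[p]],float),c["K"],c["dist_coeffs"])[0,0];d=c["R"].T@np.r_[u,1];o=-c["R"].T@c["t"];return o+d*(z-o[2])/d[2]
for nm,p,z in[("knife",(165,315),.01),("knifetip",(390,335),.005),("jar",(603,400),.055),("purple",(160,480),.03),("spool",(5,360),.04),("rackcentre",(269,146),.036)]:
    print(nm,local(q,back("top",full("top",p),z)).round())
for p in[(-200,0,0),(0,0,0),(0,-170,55),(-180,77,55),(51,0,0)]:print(p,world(q,p).round(3))
print(q, np.hypot(*world(q,(-180,77,0))[0,:2]))
E
```

```text
[ 0.59805855  0.00263385 -1.72556255]
[[-0.2, -1.0], [-1.0, 1.0], [-0.4, -0.5], [-1.5, 0.8], [0.1, 1.0], [-1.2, -2.3], [-0.0, -1.4], [2.3, 1.7], [-0.3, -0.1], [-0.9, -1.3], [0.7, 1.3], [-1.2, -2.3], [1.0, -0.0], [1.0, -0.4], [-1.6, -1.2], [1.1, 0.2], [1.8, -0.5], [0.2, -1.6]]
rack top [-112.57987122   -1.28521653] [ 0.1 -0.1 -0.9 -0.4  0.8  1.3  0.  -0.8]
rack side [-116.9968728    -0.67236532] [-1.5 -0.2 -0.2 -1.4  1.7  1.5]
knife [-162. -113.   10.]
knifetip [ -21. -102.    5.]
jar [ 115. -125.   55.]
purple [-143. -216.   30.]
spool [-249. -160.   40.]
rackcentre [-114.   -1.   36.]
(-200, 0, 0) [[0.629 0.2   0.   ]]
(0, 0, 0) [[0.598 0.003 0.   ]]
(0, -170, 55) [[0.43  0.029 0.055]]
(-180, 77, 55) [[0.702 0.169 0.055]]
(51, 0, 0) [[ 0.59  -0.048  0.   ]]
[ 0.59805855  0.00263385 -1.72556255] 0.7218538348459996
```

Emit:
carry_out(
  slide=[
    [0, 0, 0],
    [0, 0, 0],
    [0, 0, 0],
    [0, 0, 0],
    [0, 0, 0],
    [0, 0, 0],
    [0, 0, 0],
    [0, 0, 0],
    [20, 6, 0],
    [36, 12, 0],
    [36, 12, 0],
    [36, 12, 0],
  ],
  yaw=[-0.149, -0.149, -0.149, -0.149, -0.149, -0.149, -0.149, -0.149, 0, 0, 0, 0],
  claw=[100, 100, 100, 100, 100, 100, 100, 100, 100, 100, 100, 100],
  grip_force=20,
)

```text
clock: 1.3
position: [0.1836, -0.4148, 0.2309]
tool_rot: [-0.0, 0.76, 0.65, 0.0]
force: [0.8, -0.1, 0.9]
width: 0.0517
grasp_force: 0.0
```

Emit:
carry_out(
  slide=[
    [37, 12, 0],
    [37, 12, 0],
    [37, 12, 0],
    [37, 12, 0],
    [37, 12, 0],
    [37, 12, 0],
    [37, 12, 0],
    [37, 12, 0],
    [37, 12, 0],
    [37, 12, 0],
    [37, 12, 0],
    [20, 8, 0],
  ],
  yaw=[0, 0, 0, 0, 0, 0, 0, 0, 0, 0, 0, 0],
  claw=[100, 100, 100, 100, 100, 100, 100, 100, 100, 100, 100, 100],
)

```text
clock: 2.5
position: [0.3881, -0.0138, 0.2312]
tool_rot: [-0.0, 0.759, 0.651, 0.0]
force: [0.5, -0.7, 0.0]
width: 0.0522
grasp_force: 0.0
```

```bash
cat > s.py <<'E'
from h import *
q=np.load("q.npy");s=manip.state();L=local(q,s["position"])
from scipy.spatial.transform import Rotation as R
r=R.from_quat(np.roll(s["tool_rot"],-1)).as_matrix()
c,sn=np.cos(q[2]),np.sin(q[2]);F=s["force"]
print("t",s["clock"],"chute",L.round(1),"w",s["width"]*1000,"yawerr",np.arctan2(r[1,0],r[0,0])-(q[2]+np.pi),"tilt",r[2,2],"F",[round(v,2) for v in(c*F[0]+sn*F[1],-sn*F[0]+c*F[1],F[2])],"j",s["joints"].round(2))
E
python3 s.py
```

```text
t 2.5 chute [  48.6 -205.   231.2] w 52.15981954353239 yawerr 0.001532596873826897 tilt -0.9999999483179245 F [np.float64(0.57), np.float64(0.62), np.float64(0.02)] j [-0.13 -0.07  1.93  0.    1.28  0.02]
```

Emit:
carry_out(
  slide=[
    [8, 0, 20],
    [8, 0, 35],
    [0, 0, 40],
    [0, 0, 40],
    [0, 0, 25],
    [0, 0, 15],
    [0, 0, 8],
    [0, 0, 5],
    [0, 0, 0],
    [0, 0, 0],
  ],
  yaw=[0, 0, 0, 0, 0, 0, 0, 0, 0, 0],
  claw=[100, 100, 100, 100, 100, 100, 100, 100, 100, 100],
)

```text
clock: 3.5
position: [0.3904, -0.0003, 0.0439]
tool_rot: [0.0, 0.76, 0.65, 0.0]
force: [0.5, -0.2, 0.0]
width: 0.0518
grasp_force: 0.0
```

```bash
python3 s.py; python3 - <<'E'
from h import *
b=manip.read_camera("side")[200:350,240:440,::-1]
cv2.imwrite("pics/side1.png",cv2.resize(b,None,fx=4,fy=4,interpolation=cv2.INTER_CUBIC))
E
```

```text
t 3.5 chute [  34.9 -204.7   43.9] w 51.79402035671744 yawerr -0.00027503200229483937 tilt -0.9999994774268055 F [np.float64(0.11), np.float64(0.51), np.float64(0.04)] j [-0.09  0.24  2.12  0.    0.79  0.06]
```

View pics/side1.png

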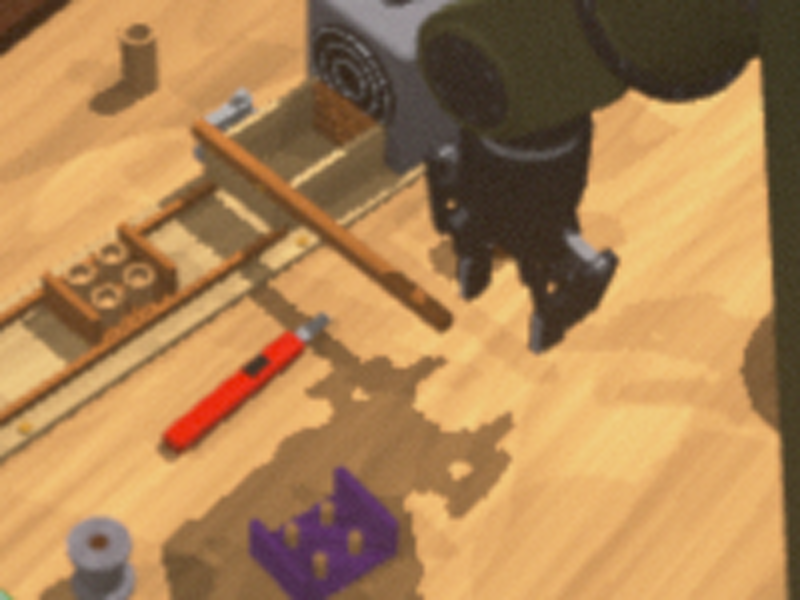

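The picture shows the near finger at (472,295) on the bay side of the batten's end (437,318), clear of it. Next I compute the arc.

```bash
python3 - <<'E'
from h import *
P=np.array([34.9,-204.7]); off=np.array([11,-40.4])
def K(t,s):return np.array([35-29*np.cos(t)-s*np.sin(t),42.5+29*np.sin(t)-s*np.cos(t)])
th=np.r_[np.array([-.06,-.03,-.01]),np.linspace(.02,1.54,30),1.57,1.585]
prev=P;acc=np.zeros(2);out=[]
for t in th:
    g=K(t,206+10*np.clip(t/1.5,0,1))+off; d=g-P
    st=np.array([-d[0],d[1]])-acc; st=st.round();acc+=st;out.append([int(st[0]),int(st[1]),0])
for i in range(0,len(out),12):print(out[i:i+12])
print(g)
E
```

```text
[[5, -1, 0], [7, 1, 0], [4, 1, 0], [6, 0, 0], [11, 2, 0], [10, 2, 0], [11, 3, 0], [10, 3, 0], [11, 4, 0], [10, 5, 0], [9, 5, 0], [10, 5, 0]]
[[9, 6, 0], [9, 6, 0], [9, 7, 0], [8, 8, 0], [8, 8, 0], [7, 8, 0], [8, 8, 0], [6, 9, 0], [6, 10, 0], [6, 9, 0], [5, 10, 0], [5, 11, 0]]
[[4, 10, 0], [3, 11, 0], [3, 11, 0], [3, 11, 0], [1, 11, 0], [2, 11, 0], [0, 11, 0], [0, 12, 0], [0, 11, 0], [-1, 7, 0], [-1, 3, 0]]
[-169.56631931   34.16496501]
```

Emit:
carry_out(
  slide=[
    [5, -1, 0],
    [7, 1, 0],
    [4, 1, 0],
    [6, 0, 0],
    [8, 1, 0],
    [10, 2, 0],
    [11, 3, 0],
    [10, 3, 0],
    [11, 4, 0],
    [10, 5, 0],
    [9, 5, 0],
    [10, 5, 0],
  ],
  yaw=[0, 0, 0, 0, 0, 0, 0, 0, 0, 0, 0, 0],
  claw=[100, 100, 100, 100, 100, 100, 100, 100, 100, 100, 100, 100],
)

```text
clock: 4.75
position: [0.4349, 0.0958, 0.0433]
tool_rot: [0.0, 0.76, 0.65, -0.0]
force: [-0.8, -0.5, -0.2]
width: 0.0516
grasp_force: 0.1
```

```bash
python3 s.py; python3 - <<'E'
from h import *
b=manip.read_camera("side")[180:330,220:420,::-1]
cv2.imwrite("pics/side2.png",cv2.resize(b,None,fx=4,fy=4,interpolation=cv2.INTER_CUBIC))
E
```

```text
t 4.75 chute [ -66.9 -175.6   43.3] w 51.64274981745371 yawerr -0.0002298061038668031 tilt -0.9999999991851016 F [np.float64(0.65), np.float64(-0.7), np.float64(-0.16)] j [ 0.13  0.34  1.97 -0.    0.83  0.29]
```

View pics/side2.png

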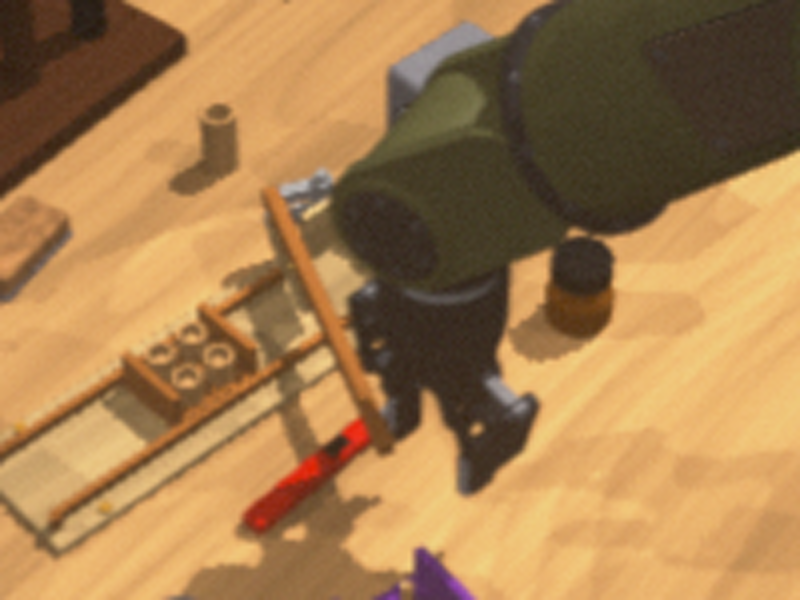

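The gate is opening, about 0.4 rad. The finger at (400,420) bears on the batten just inside its end (385,450).

Emit:
carry_out(
  slide=[
    [9, 6, 0],
    [9, 6, 0],
    [9, 7, 0],
    [8, 8, 0],
    [8, 8, 0],
    [7, 8, 0],
    [8, 8, 0],
    [6, 9, 0],
    [6, 10, 0],
    [6, 9, 0],
    [5, 10, 0],
    [5, 11, 0],
  ],
  yaw=[0, 0, 0, 0, 0, 0, 0, 0, 0, 0, 0, 0],
  claw=[100, 100, 100, 100, 100, 100, 100, 100, 100, 100, 100, 100],
)

```text
clock: 6.0
position: [0.5471, 0.1651, 0.0432]
tool_rot: [-0.0, 0.76, 0.65, -0.0]
force: [0.1, -1.0, 0.8]
width: 0.0518
grasp_force: 0.2
```

Emit:
carry_out(
  slide=[
    [5, 11, 0],
    [4, 11, 0],
    [4, 11, 0],
    [3, 11, 0],
    [1, 11, 0],
    [2, 11, 0],
    [0, 11, 0],
    [0, 12, 0],
    [0, 11, 0],
    [-1, 7, 0],
    [0, 3, 0],
  ],
  yaw=[0, 0, 0, 0, 0, 0, 0, 0, 0, 0, 0],
  claw=[100, 100, 100, 100, 100, 100, 100, 100, 100, 100, 100],
)

```text
clock: 7.1
position: [0.6583, 0.1653, 0.043]
tool_rot: [-0.0, 0.76, 0.65, -0.0]
force: [-0.2, -0.3, 0.5]
width: 0.0517
grasp_force: 0.2
```

```bash
python3 s.py; python3 - <<'E'
from h import *
a=manip.read_camera("top")[150:300,200:400,::-1]
cv2.imwrite("pics/top3.png",cv2.convertScaleAbs(cv2.resize(a,None,fx=4,fy=4,interpolation=cv2.INTER_CUBIC),alpha=1.7))
E
```

```text
t 7.1 chute [-170.    34.4   43. ] w 51.72493958685074 yawerr -0.0005322890476975317 tilt -0.9999999676556367 F [np.float64(0.3), np.float64(-0.16), np.float64(0.51)] j [ 0.19  0.77  1.26 -0.    1.11  0.35]
```

View pics/top3.png

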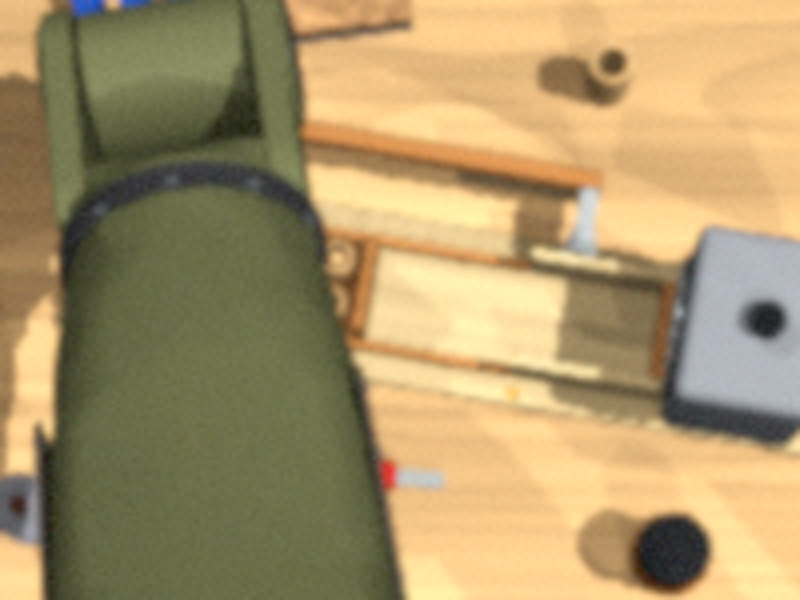

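The gate stands open beside the chute, from (600,180) to (305,130). The rack front is still at (376,240-335), so it has not moved. Next I descend behind the rack.

Emit:
carry_out(
  slide=[
    [0, 0, 2],
    [0, 0, 3],
    [0, 0, 4],
    [0, 0, 4],
    [0, 0, 4],
    [0, 0, 3],
    [0, 0, 1],
    [0, 0, 0],
  ],
  yaw=[0, 0, 0, 0, 0, 0, 0, 0],
  claw=[100, 100, 100, 100, 100, 100, 100, 100],
)

```text
clock: 7.95
position: [0.6577, 0.1654, 0.0221]
tool_rot: [-0.0, 0.76, 0.65, -0.0]
force: [0.2, -0.6, -0.6]
width: 0.0515
grasp_force: 0.2
```

```bash
python3 s.py; python3 - <<'E'
from h import *
b=manip.read_camera("side")[200:350,190:390,::-1]
cv2.imwrite("pics/side4.png",cv2.resize(b,None,fx=4,fy=4,interpolation=cv2.INTER_CUBIC))
E
```

```text
t 7.95 chute [-170.    33.9   22.1] w 51.54116210147521 yawerr -0.0002992871680083109 tilt -0.9999999466036075 F [np.float64(0.53), np.float64(0.27), np.float64(-0.57)] j [0.19 0.8  1.27 0.   1.07 0.35]
```

View pics/side4.png

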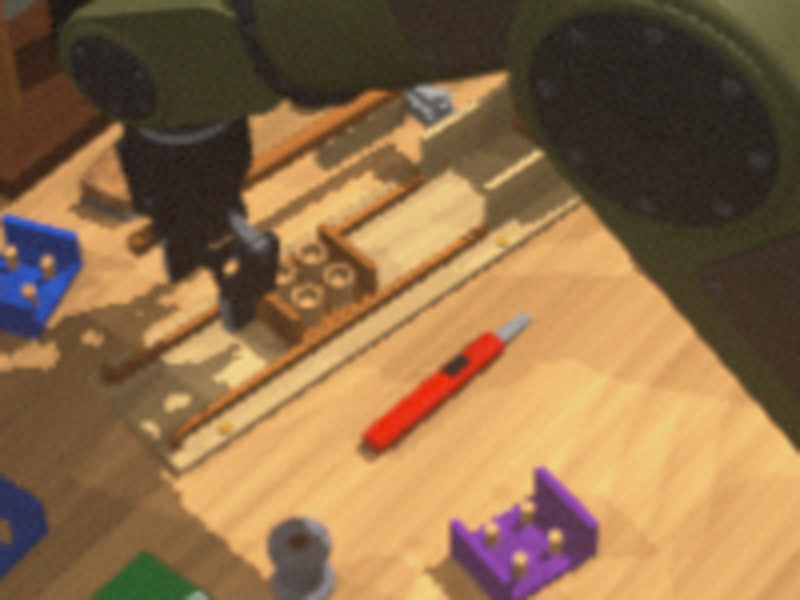

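The pushing finger (235,310) is in the lane behind the rack, and the holding finger (180,265) is outside the rail against the batten. I start pushing slowly.

Emit:
carry_out(
  slide=[
    [-1, 0, 0],
    [-2, 0, 0],
    [-2, 0, 0],
    [-2, 0, 0],
    [-2, 0, 0],
    [-2, 0, 0],
    [-2, 0, 0],
    [-2, 0, 0],
    [-3, 0, 0],
    [-3, 0, 0],
    [-4, 0, 0],
    [-4, 0, 0],
  ],
  yaw=[0, 0, 0, 0, 0, 0, 0, 0, 0, 0, 0, 0],
  claw=[100, 100, 100, 100, 100, 100, 100, 100, 100, 100, 100, 100],
)

```text
clock: 9.2
position: [0.6533, 0.1364, 0.0223]
tool_rot: [0.0, 0.76, 0.65, 0.0]
force: [0.8, 2.3, -0.2]
width: 0.052
grasp_force: 1.2
```

```bash
python3 s.py
```

```text
t 9.2 chute [-140.7   34.    22.3] w 52.002451823782174 yawerr -0.00020527629118483048 tilt -0.9999999951656039 F [np.float64(-2.36), np.float64(0.47), np.float64(-0.15)] j [0.15 0.78 1.31 0.   1.05 0.31]
```

Emit:
carry_out(
  slide=[
    [-4, 0, 0],
    [-4, 0, 0],
    [-5, 0, 0],
    [-5, 0, 0],
    [-5, 0, 0],
    [-5, 0, 0],
    [-5, 0, 0],
    [-5, 0, 0],
    [-5, 0, 0],
    [-5, 0, 0],
    [-5, 0, 0],
    [-5, 0, 0],
  ],
  yaw=[0, 0, 0, 0, 0, 0, 0, 0, 0, 0, 0, 0],
  claw=[100, 100, 100, 100, 100, 100, 100, 100, 100, 100, 100, 100],
)

```text
clock: 10.4
position: [0.6443, 0.0791, 0.0223]
tool_rot: [-0.0, 0.76, 0.65, 0.0]
force: [0.1, 2.7, 1.8]
width: 0.0519
grasp_force: 1.5
```

```bash
python3 s.py; python3 - <<'E'
from h import *
b=manip.read_camera("side")[180:330,220:420,::-1]
cv2.imwrite("pics/side5.png",cv2.resize(b,None,fx=4,fy=4,interpolation=cv2.INTER_CUBIC))
E
```

```text
t 10.4 chute [-82.6  33.9  22.3] w 51.927815671198225 yawerr -0.0002548896160770031 tilt -0.9999999994198528 F [np.float64(-2.66), np.float64(-0.29), np.float64(1.78)] j [0.07 0.74 1.37 0.   1.03 0.22]
```

View pics/side5.png

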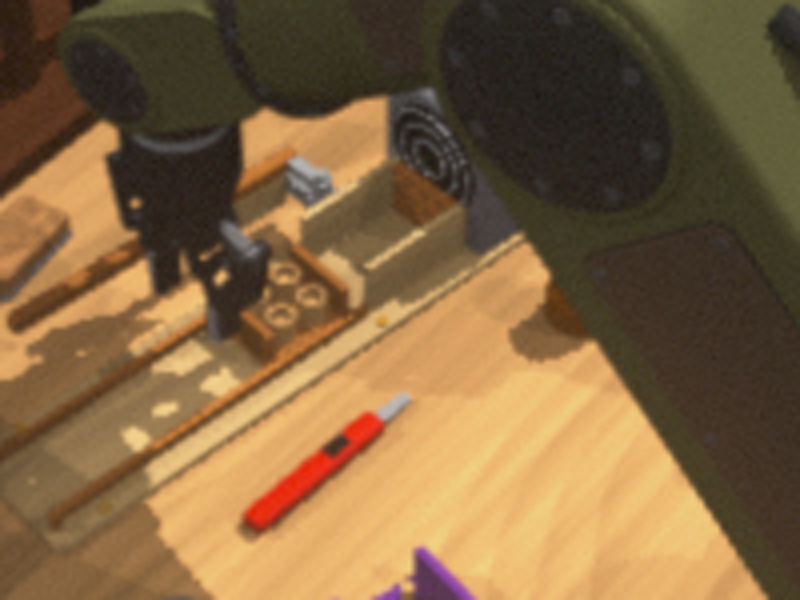

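The rack slides straight, with its sleeves in place and the gate held back. I continue.

Emit:
carry_out(
  slide=[
    [-5, 0, 0],
    [-5, 0, 0],
    [-5, 0, 0],
    [-5, 0, 0],
    [-5, 0, 0],
    [-5, 0, 0],
    [-5, 0, 0],
    [-5, 0, 0],
    [-5, 0, 0],
    [-4, 0, 0],
    [-4, 0, 0],
    [-4, 0, 0],
  ],
  yaw=[0, 0, 0, 0, 0, 0, 0, 0, 0, 0, 0, 0],
  claw=[100, 100, 100, 100, 100, 100, 100, 100, 100, 100, 100, 100],
)

```text
clock: 11.65
position: [0.6355, 0.0229, 0.0223]
tool_rot: [-0.0, 0.76, 0.65, -0.0]
force: [-0.3, 2.5, 0.3]
width: 0.0519
grasp_force: 1.6
```

Emit:
carry_out(
  slide=[
    [-3, 0, 0],
    [-3, 0, 0],
    [-3, 0, 0],
    [-2, 0, 0],
    [-2, 0, 0],
    [-2, 0, 0],
    [-2, 0, 0],
    [-1, 0, 0],
    [-1, 0, 0],
    [-1, 0, 0],
  ],
  yaw=[0, 0, 0, 0, 0, 0, 0, 0, 0, 0],
  claw=[100, 100, 100, 100, 100, 100, 100, 100, 100, 100],
)

```text
clock: 12.65
position: [0.6325, 0.0034, 0.0223]
tool_rot: [-0.0, 0.76, 0.65, 0.0]
force: [-0.2, 2.9, 0.2]
width: 0.0518
grasp_force: 1.8
```

```bash
python3 s.py
```

```text
t 12.65 chute [-6.1 33.9 22.3] w 51.84317258485582 yawerr -0.0001763029880523792 tilt -0.9999999992648835 F [np.float64(-2.87), np.float64(-0.67), np.float64(0.16)] j [-0.05  0.71  1.43  0.    1.    0.1 ]
```

Still sliding at 2.9 N. I expect the stop about 11 mm further on, so I creep.

Emit:
carry_out(
  slide=[
    [-1, 0, 0],
    [-1, 0, 0],
    [-1, 0, 0],
    [-1, 0, 0],
    [-1, 0, 0],
    [-1, 0, 0],
    [-1, 0, 0],
    [0, 0, 0],
  ],
  yaw=[0, 0, 0, 0, 0, 0, 0, 0],
  claw=[100, 100, 100, 100, 100, 100, 100, 100],
)

```text
clock: 13.45
position: [0.6314, -0.0037, 0.0223]
tool_rot: [-0.0, 0.76, 0.65, -0.0]
force: [-1.2, 1.9, 1.1]
width: 0.0517
grasp_force: 1.3
```

Emit:
carry_out(
  slide=[
    [-1, 0, 0],
    [-1, 0, 0],
    [0, 0, 0],
  ],
  yaw=[0, 0, 0],
  claw=[100, 100, 100],
)

```text
clock: 13.75
position: [0.6311, -0.0056, 0.0223]
tool_rot: [0.0, 0.76, 0.65, -0.0]
force: [-0.6, 2.2, -0.2]
width: 0.052
grasp_force: 1.4
```

Emit:
carry_out(
  slide=[
    [-1, 0, 0],
    [0, 0, 0],
  ],
  yaw=[0, 0],
  claw=[100, 100],
)

```text
clock: 13.95
position: [0.6309, -0.0066, 0.0223]
tool_rot: [-0.0, 0.76, 0.65, -0.0]
force: [-0.9, 2.1, 0.2]
width: 0.0515
grasp_force: 1.4
```

Emit:
carry_out(
  slide=[
    [-1, 0, 0],
    [0, 0, 0],
  ],
  yaw=[0, 0],
  claw=[100, 100],
)

```text
clock: 14.15
position: [0.6307, -0.0072, 0.0223]
tool_rot: [-0.0, 0.76, 0.65, 0.0]
force: [-0.8, 5.4, 1.2]
width: 0.0518
grasp_force: 2.9
```

Emit:
carry_out(
  slide=[
    [-0.5, 0, 0],
    [0, 0, 0],
  ],
  yaw=[0, 0],
  claw=[100, 100],
)

```text
clock: 14.35
position: [0.6306, -0.0073, 0.0223]
tool_rot: [-0.0, 0.76, 0.65, 0.0]
force: [-0.5, 8.8, 1.3]
width: 0.0519
grasp_force: 4.2
```

```bash
python3 s.py; python3 - <<'E'
from h import *
b=manip.read_camera("side")[165:315,240:440,::-1]
cv2.imwrite("pics/side6.png",cv2.resize(b,None,fx=4,fy=4,interpolation=cv2.INTER_CUBIC))
E
```

```text
t 14.35 chute [ 4.8 33.7 22.3] w 51.891224000211665 yawerr -0.00032130264993268653 tilt -0.9999994999740566 F [np.float64(-8.63), np.float64(-1.82), np.float64(1.31)] j [-0.07  0.71  1.44  0.    1.    0.08]
```

View pics/side6.png

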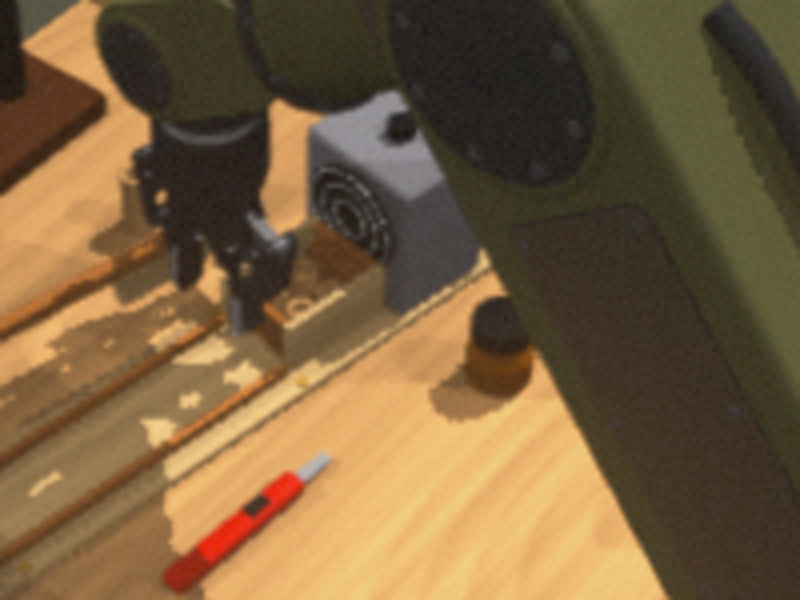

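The rack is home: the force rises to 8.6 N with no further travel, and the TCP is at 4.8 against 5 expected. I back off slightly, then lift clear so the gate falls shut.

Emit:
carry_out(
  slide=[
    [1, 0, 0],
    [2, 0, 0],
    [2, 0, 0],
    [0, 0, 0],
    [0, 0, -10],
    [0, 0, -25],
    [0, 0, -40],
    [0, 0, -40],
    [0, 0, -30],
    [0, 0, -10],
    [0, 0, 0],
    [0, 0, 0],
  ],
  yaw=[0, 0, 0, 0, 0, 0, 0, 0, 0, 0, 0, 0],
  claw=[100, 100, 100, 100, 100, 100, 100, 100, 100, 100, 100, 100],
)

```text
clock: 15.6
position: [0.6311, -0.0031, 0.1759]
tool_rot: [-0.001, 0.76, 0.65, -0.001]
force: [-0.1, -0.4, -0.4]
width: 0.052
grasp_force: 0.0
```

Emit:
carry_out(
  slide=[
    [15, 0, 0],
    [30, 0, 0],
    [30, 0, 0],
    [30, 0, 0],
    [30, 0, 0],
    [30, 0, 0],
    [30, 0, 0],
    [15, 0, 0],
    [0, 0, 0],
    [0, 0, 0],
    [0, 0, 0],
    [0, 0, 0],
  ],
  yaw=[0, 0, 0, 0, 0, 0, 0, 0, 0, 0, 0, 0],
  claw=[100, 100, 100, 100, 100, 100, 100, 100, 100, 100, 100, 100],
)

```text
clock: 16.8
position: [0.664, 0.2033, 0.1774]
tool_rot: [0.0, 0.76, 0.65, -0.0]
force: [0.7, 0.9, 0.4]
width: 0.052
grasp_force: 0.0
```

Emit:
carry_out(
  slide=[
    [0, 0, 0],
    [0, 0, 0],
    [0, 0, 0],
    [0, 0, 0],
    [0, 0, 0],
    [0, 0, 0],
    [0, 0, 0],
    [0, 0, 0],
    [0, 0, 0],
    [0, 0, 0],
    [0, 0, 0],
    [0, 0, 0],
  ],
  yaw=[0, 0, 0, 0, 0, 0, 0, 0, 0, 0, 0, 0],
  claw=[100, 100, 100, 100, 100, 100, 100, 100, 100, 100, 100, 100],
)

```text
clock: 18.0
position: [0.6639, 0.2044, 0.1773]
tool_rot: [0.0, 0.76, 0.65, -0.0]
force: [0.8, -0.8, 0.3]
width: 0.052
grasp_force: 0.0
```

```bash
python3 s.py; python3 - <<'E'
from h import *
a=cv2.convertScaleAbs(manip.read_camera("top")[170:310,270:420,::-1],alpha=1.7);b=manip.read_camera("side")[170:310,270:380,::-1]
cv2.imwrite("pics/fin.png",cv2.resize(np.hstack([a,b]),None,fx=3,fy=3,interpolation=cv2.INTER_CUBIC))
E
```

```text
t 18.0 chute [-209.6   34.   177.3] w 51.953051953560774 yawerr -0.00022667122669473017 tilt -0.9999999996724352 F [np.float64(0.67), np.float64(0.88), np.float64(0.26)] j [ 0.25  0.67  1.1  -0.    1.37  0.4 ]
```

View pics/fin.png

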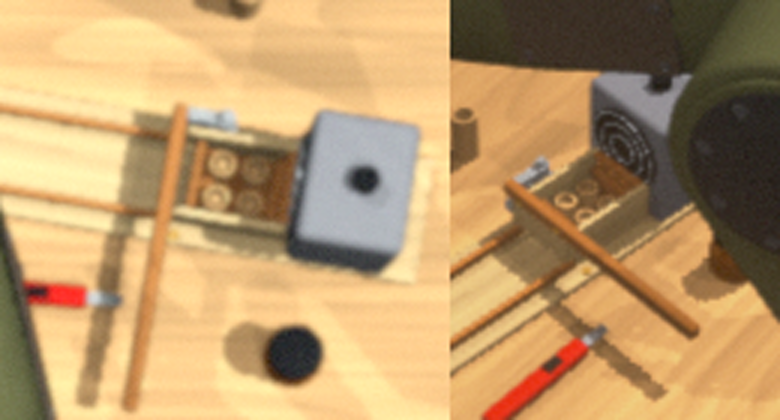

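The gate is shut, from (180,105) to (132,408). The rack is home in the bay with its four sleeves at (235,180), and the knife and jar have not moved.

```bash
python3 -c "
from workcell import manip
print(manip.sign_off())"
```

```text
the job is handed in; nothing more can be done
None
```

I handed the job in at 18 s: the rack is fully home against the slatted stop with all four sleeves on their dowels, the gate has shut behind it, and the knife and jar, the bystanders in my last picture, stand where they were.

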